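Turn a rinsing cup over onto the tip-up drying post

TASK

Put the steel rinsing cup to dry on the tip-up stand: tip the cup over in the wooden channel so that its mouth faces the white post, slide it along the channel onto the folded-down post until its rim meets the collar, then swing the post fully upright (its crank bar is there for that), so that the cup ends upside down on it. Leave the other things on the bench where they are.

Things in the scene. Friction and masses are not known exactly. Their poses are not given: they have to be found in the camera images.
- channel (a point): Drying stand, fixed to the bench: wooden channel, flat floor, two low side walls, 62 mm wide inside. This point: on the floor, 12 mm above the bench, mid-width; x runs along the channel towards the post's hinge, z up, y across. The floor runs from x = -215 to +115 mm, open at the low end. Walls: 26 mm above the floor, 8 mm thick.
- hinge (a point): Middle of the post's hinge axis (along y), fixed on the stand at x = +90 mm along the channel, 28.5 mm above its floor, 40.5 mm above the bench. Axes as the channel's. Two dark steel cheeks carry it: 34 mm long, up to 56 mm above the floor, outer faces at y = +-47 mm.
- post (a joint): Hinge of the drying post, rad: 0 = folded down, lying along the channel, tip towards low x (start); 1.571 = fully upright, a hard stop. No spring; friction of about 0.4 N m holds it wherever it is left. White plastic post, 36 mm diameter, 60 mm long, tapered tip, on a 54 mm aluminium collar; its axis passes through the hinge axis.
- post_seat (a point): Centre of the collar's face, from which the post rises: 14 mm from the hinge axis. Moves with the post; the post points along this point's -x axis and its tip is 60 mm away. The hinge axis is along y.
- crank_bar (a point): Middle of the steel crank bar (12 mm thick, 82 mm long, across the channel) on a 10 mm shank, 130 mm from the hinge axis, rigid with the post. Post down: the shank rises from the hinge, leaning 10 degrees back over the channel (to low x). Pushing the bar away from the channel, then down, raises the post; post upright: the shank points away from the channel, 10 degrees above level.
- cup_mid (a point): The rinsing cup: plain straight round steel cup, 56 mm outer diameter, 84 mm high, wall 2.5 mm, base 4 mm, about 140 g. At the start it stands mouth up on the channel's floor near the open end. This point is on its axis half-way up; z points from its base to its mouth.
- cup_rim (a point): Centre of the cup's mouth, 42 mm from cup_mid along the cup's z axis.
- dish: White ceramic dish, 72 mm across, 40 mm high, beside the stand; to be left alone. Origin under its centre.
- rest: White plastic tool rest with four prongs, 70 x 45 x 39 mm; to be left alone. Origin under its centre.
- pot: Small amber glass jar, 48 mm across, 50 mm high; to be left alone. Origin under its centre.
- file: Hand file lying flat along the stand, 182 mm long, 14 mm high; to be left alone. Origin under its middle.
- block: Steel bench block, 70 x 70 x 22 mm; to be left alone. Origin under its centre.
- hammer: Small hammer lying on the bench; to be left alone. Origin at its middle; its x axis runs from handle to head.
- tin: Flat aluminium tin, 60 mm across, 28 mm high; to be left alone. Origin under its centre.
There are look-alikes about, which are no part of the job. What is shaped like the part that bears cup_mid but yellow is not meant.

How it is judged:
On the way, in this order (a step that is already met when the one before it is completed fails the run):
1. the cup lies on its side in the channel (within 12 degrees of level), mouth towards the post, the post still folded down (angle between cup_mid's own z axis and vertical between 1.36 and 1.78 rad and x of cup_mid in the frame of post_seat below -0.06 m and z of post_seat in the frame of cup_mid above 0.05 m and value of joint post below 0.15 rad), for 0.2 s.
2. the cup is on the folded-down post, its mouth within 25 mm of the collar (distance between cup_rim and post_seat below 0.025 m and value of joint post below 0.2 rad), for 0.2 s.
At the end, for the whole second after the job is handed in: The post stands upright (within 0.09 rad of its stop) and the cup rests upside down on it, upright to 10 degrees, its mouth within 14 mm of the middle of the collar's face (that is, the rim on the collar), released and at rest (value of joint post above 1.48 rad and distance between cup_rim and post_seat below 0.014 m and angle between cup_mid's own z axis and vertical above 2.97 rad and linear speed of cup below 0.03 m/s); the robot touches nothing.
It fails at once if one of the other things on the bench is moved by more than 30 mm (distance of any of dish, rest, pot, file, block, hammer, tin from where it was at the start of the episode above 0.03 m).
It also fails if it takes over 59 s, if anything falls off the work surface, if the arm or the gripper's body presses on something with over 40 N, if the wrist force passes 120 N, or if a joint passes its speed limit or range.

ROBOT

A 6-joint arm with a two-finger parallel gripper is mounted at the origin on the work surface. World frame = base frame: x ahead of the robot, y to its left, z up, the work surface at z = 0. Lengths are in m, angles in rad, forces in N, time in s.
With the tool pointing down it reaches from about 0.25 to 0.8 m from the base axis. Payload 3.9 kg.
Tool frame: the origin (TCP) lies midway between the tips of the shut fingers; the grasp point (between the pads) lies 19 mm behind it; y points along the fingers, x is the direction in which the jaws open and shut, and the axes are right-handed (so a half turn about y gives the same grasp; the last joint's range is limited). The gripper opens to 85 mm and grips with 20 to 120 N. Pads are 22 mm wide; open, the fingers measure 114 mm over their backs; the gripper's body (76 mm by 85 mm) begins 54 mm behind the grasp point. The pads swing forward as they close: fully open they stand 13 mm farther back than shut.
Start: joints at [-1.169, 0.26, -0.138, 1.173, 0, 1.571], TCP at [0.205, -0.483, 0.231] pointing down, gripper open.
Joint ranges: [-2.78, 2.78], [-0.83, 1.72], [-1.28, 1.37], [-1.9, 2.12], [-1.57, 1.48], [-3.14, 3.14]. Speed limits (rad/s): [2.57, 2.57, 3.14, 3.14, 3.14, 3.14].

INTERFACE

Orientations are given as a unit quaternion [x, y, z, w].
In Python, from cell import r gives the robot as it stands. The module is installed in compiled form; this text tells all that it offers.
- The arm moves only by the shell command python3 -m crank 'ROWS'. ROWS is JSON, a list of rows, each an object with "rot": the turn, a rotation vector about the tool's x, y, z normalised to -1 to 1, where 1 is 180 degrees, a list of three; "translation": the shift along the tool's x, y, z normalised to -1 to 1, where 1 is 50 cm, a list of three; "jaw": the closure, from -1 (fully open) to 1 (shut). In form: [{"rot": [wx, wy, wz], "translation": [x, y, z], "jaw": jaw}, ...]. A call has 1 to 20 rows; each row is the pose to reach, as a shift and turn from the pose commanded when the call began, along the tool's axes at that moment, turning the shorter way round; what a row does not reach only later rows make up. A row lasts 1/12 s, in which the tool goes at most 41.7 mm and 7.16 degrees, less where a joint would pass 70% of its speed; a pose out of reach is approached as far as the arm can. A call with a number of a shift or a turn outside -1 to 1 is refused whole. A call with a gripper value outside its range is refused whole. The fingers move at their own pace and stop on an object; the grip force is fixed at half the most. Time passes only in rows, so rows that repeat a pose let the fingers close. It gives the time, the measured TCP pose, the force and the opening at its end, in the units of the state.
- r.state(): the state, without advancing time (a new reading comes with each control period).
- r.grab_frame(name): name is "side" or "top"; returns the picture (480x640x3 uint8, blue, green, red); there is no depth.
- r.camera_model(name): a dict with "mtx" (3x3 intrinsics, pixels), "distortion" ([k1, k2, p1, p2, k3] as OpenCV has them; the pictures are not rectified), "position" and "rotation" of the camera in the world. Camera axes: x right, y up, looking along -z (the intrinsics and any distortion apply to the point x, -y, -z); pixel columns grow to the right and rows downward; lengths in m; the calibration is good to about 2 mm. A picture is of the moment at which its call begins. camera_model takes no time and is no camera call.
- r.job_done(): hands the job in, once; it reports no verdict.
Trained networks look in the newest picture that a camera, given by its name, has taken for a name from the list of things; names that differ only in an ending like _2 or _b are one class to them, and where a whole thing is asked for, a point or a joint stands for the part that bears it (a point fixed in the world has none). Each returns a list of dicts, best first, with "score" (0 to 1); they miss things now and then, are a little off and sometimes report something else, mostly with a low value. They report only what shows in the picture. A call takes as long as a camera call. They do not tell look-alikes from the thing itself.
- r.spot_in(query, camera): "extent" ([left, top, right, bottom] in pixels, round what is visible of it).
The state is a dict: "time_s": time; "q": joint angles; "dq": joint speeds; "effort": joint torques, N m; "position": TCP position; "tool_rot": TCP orientation; "ft_force": force on the tool from outside, world axes, zero at the start; "ft_torque": the same for the moment, N m; "gripper_width": finger opening in m.
Only numpy, scipy, OpenCV 4.12 (cv2) and the standard library are available. Lean on these libraries where they do the work, as an engineer would, in place of code of your own. Each camera call takes 0.05 s, during which the arm holds its last target.

## Working session

There is one attempt and no reset: what is moved stays moved. The work goes in short steps, Python scripts to look and compute and a shell command to move; the robot and the scene stay as the last step left them, time stands still between calls to the robot, and variables do not carry over. Pictures are saved under pics/ and viewed, and the job is handed in when it is done.

```bash
mkdir -p pics; python3 - <<'E'
from cell import r
import cv2
for n in("side","top"):
    cv2.imwrite(f"pics/{n}0.png",r.grab_frame(n)); m=r.camera_model(n); print(n,m)
    for q in("cup_mid","post","crank_bar","dish","rest","pot","file","block","hammer","tin"):
        print(q,[(round(d['score'],2),[round(x) for x in d['extent']]) for d in r.spot_in(q,n)][:3])
s=r.state();print({k:s[k] for k in("time_s","position","tool_rot","ft_force","gripper_width")})
E
```

```text
side {'mtx': array([[470.28080118,   0.        , 313.24939109],
       [  0.        , 470.28080118, 238.9762901 ],
       [  0.        ,   0.        ,   1.        ]]), 'distortion': array([-0.12021271,  0.        ,  0.        ,  0.        ,  0.        ]), 'position': array([1.22178238, 0.76396722, 0.94407205]), 'rotation': array([0.1502517 , 0.41668345, 0.83456629, 0.32756439])}
cup_mid [(0.88, [248, 218, 269, 250]), (0.57, [286, 234, 302, 267]), (0.57, [307, 295, 331, 318])]
post [(0.61, [345, 236, 378, 287]), (0.17, [265, 196, 283, 207])]
crank_bar [(0.96, [344, 232, 375, 290])]
dish [(0.61, [306, 294, 332, 316])]
rest [(0.77, [272, 281, 299, 307])]
pot [(0.72, [358, 312, 375, 341]), (0.5, [282, 232, 302, 263])]
file [(0.51, [315, 241, 361, 260])]
block [(0.9, [458, 351, 497, 390])]
hammer [(0.89, [185, 193, 224, 243]), (0.37, [271, 235, 385, 308])]
tin [(0.73, [266, 194, 281, 209])]
top {'mtx': array([[582.01305337,   0.        , 314.36617443],
       [  0.        , 582.01305337, 240.04620605],
       [  0.        ,   0.        ,   1.        ]]), 'distortion': array([-0.06822374, 
[... 221 characters left out ...]
9]), (0.72, [257, 248, 288, 279])]
post []
crank_bar []
dish [(0.73, [264, 199, 293, 221]), (0.63, [307, 187, 328, 215])]
rest [(0.66, [304, 189, 331, 214]), (0.6, [257, 244, 288, 280])]
pot [(0.8, [216, 220, 233, 236]), (0.29, [113, 246, 140, 277])]
file [(0.95, [305, 281, 365, 307])]
block [(0.73, [112, 246, 141, 274])]
hammer [(0.7, [459, 174, 531, 256]), (0.27, [214, 217, 236, 237])]
tin [(0.6, [457, 290, 483, 313]), (0.32, [112, 244, 143, 277])]
{'time_s': 1.1, 'position': array([ 0.20530283, -0.48316983,  0.23131049]), 'tool_rot': array([-0.58971086,  0.39017666, -0.39018263,  0.58971247]), 'ft_force': array([-0.17661159, -0.62753202,  0.14256067]), 'gripper_width': 0.0851989430977245}
```

View pictures.

View pics/side0.png

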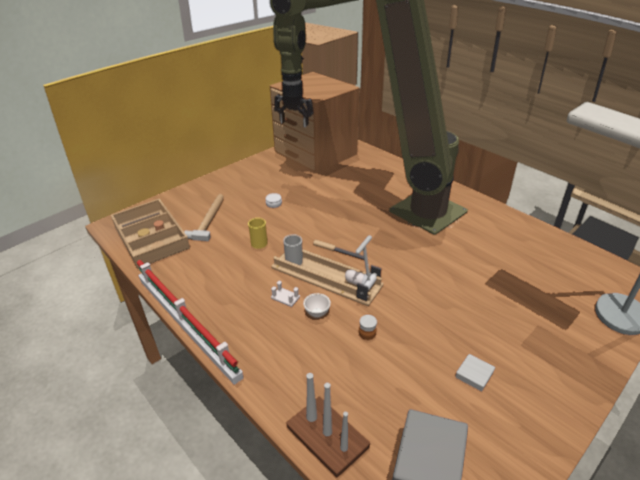

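View pics/top0.png

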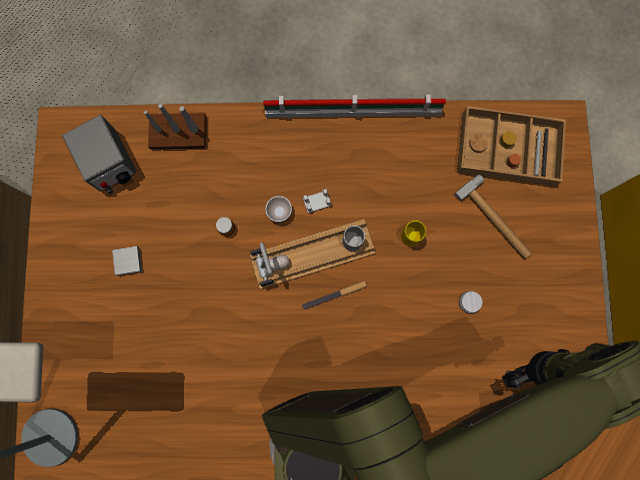

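```bash
python3 - <<'E'
import cv2
a=cv2.imread("pics/side0.png")[180:350,160:400];cv2.imwrite("pics/side0z.png",cv2.resize(a,None,fx=3.3,fy=3.3,interpolation=cv2.INTER_CUBIC))
a=cv2.imread("pics/top0.png")[170:320,200:400];cv2.imwrite("pics/top0z.png",cv2.resize(a,None,fx=4,fy=4,interpolation=cv2.INTER_CUBIC))
E
```

```text
(no output)
```

View pics/side0z.png

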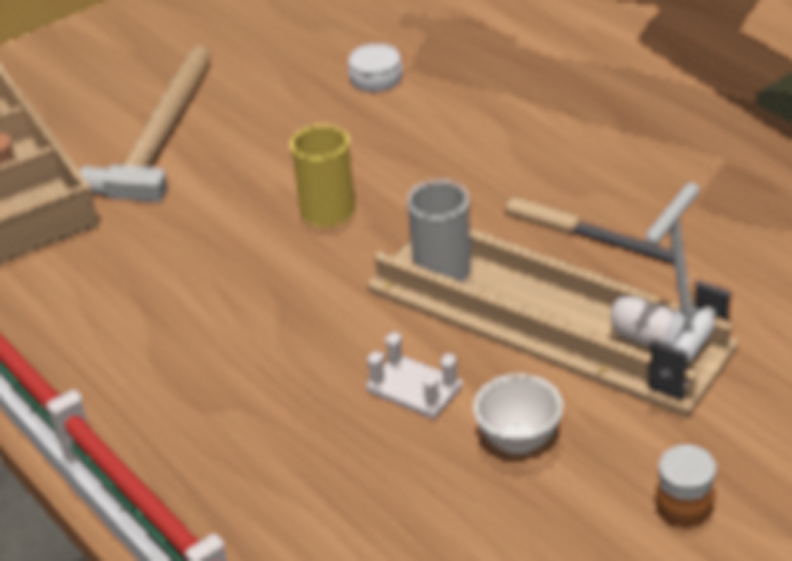

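View pics/top0z.png

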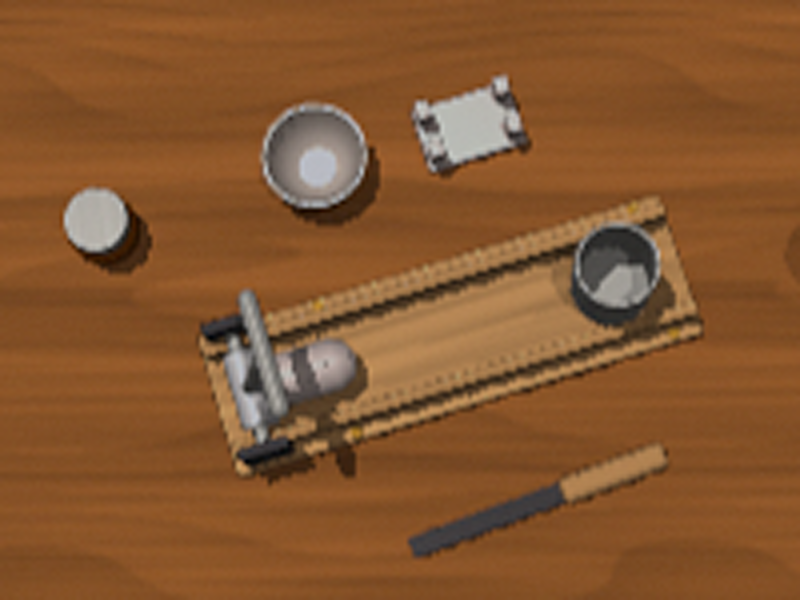

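```bash
cat > h.py <<'E'
import numpy as np,cv2
from scipy.spatial.transform import Rotation as R
from cell import r
def cam(n):
    m=r.camera_model(n);return np.array(m['mtx']),np.array(m['distortion']),np.array(m['position']),R.from_quat(m['rotation']).as_matrix()
def ray(n,uv):
    K,d,p,Rm=cam(n);u=cv2.undistortPoints(np.array([[uv]],float),K,d)[0,0]
    return p,Rm@np.array([u[0],-u[1],-1])
def at(n,uv,z):
    p,v=ray(n,uv);return p+v*(z-p[2])/v[2]
def proj(n,P):
    K,d,p,Rm=cam(n);c=(np.atleast_2d(P)-p)@Rm;c=c*[1,-1,-1]
    return cv2.projectPoints(c,np.zeros(3),np.zeros(3),K,d)[0][:,0]
def tool():
    s=r.state();return np.array(s['position']),R.from_quat(s['tool_rot'])
E
python3 - <<'E'
from h import *
t=lambda x,y:(200+x/4,170+y/4)
s=lambda x,y:(160+x/3.3,180+y/3.3)
for nm,p,z in[("A",(660,200),.038),("B",(700,328),.038),("C",(200,350),.038),("D",(240,470),.038),("cup",(616,266),.096),("bar1",(248,297),.1685),("bar2",(278,408),.1685),("cheek1",(222,327),.068),("cheek2",(265,450),.068)]:
    print(nm,at("top",t(*p),z).round(4))
print("side cup",at("side",s(439,199),.096), "bar",at("side",s(692,187),.1685),at("side",s(655,236),.1685))
print("postpx")
p,R0=tool();print(R0.as_matrix().round(3))
E
```

```text
A [ 0.5919 -0.1461  0.038 ]
B [ 0.5043 -0.1706  0.038 ]
C [0.4933 0.1637 0.038 ]
D [0.4127 0.1365 0.038 ]
cup [ 0.5367 -0.1117  0.096 ]
bar1 [0.5071 0.1189 0.1685]
bar2 [0.4384 0.1003 0.1685]
cheek1 [0.5041 0.1458 0.068 ]
cheek2 [0.4229 0.1172 0.068 ]
side cup [ 0.53825364 -0.10616896  0.096     ] bar [0.43534955 0.10087029 0.1685    ] [0.50413484 0.12394822 0.1685    ]
postpx
[[ 0.391  0.     0.92 ]
 [-0.92  -0.     0.391]
 [ 0.    -1.     0.   ]]
```

```bash
cat > ov.py <<'E'
from h import *
import sys
ox,oy,a=map(float,sys.argv[1:4]);tag=sys.argv[4];cx=float(sys.argv[5])
T=lambda P:np.atleast_2d(P)@np.array([[np.cos(np.radians(a)),np.sin(np.radians(a)),0],[-np.sin(np.radians(a)),np.cos(np.radians(a)),0],[0,0,1]])+[ox,oy,.012]
th=np.linspace(0,2*np.pi,40)
L=[]
for y in(-.031,.031,-.039,.039):L.append([[-.215,y,.026],[.115,y,.026]])
L.append([[-.215,-.031,0],[-.215,.031,0]]);L.append([[.115,-.039,0],[.115,.039,0]])
for y in(-.047,.047):L.append([[.073,y,.056],[.107,y,.056]])
L.append([[.09-.130*np.sin(np.radians(10)),y,.0285+.130*np.cos(np.radians(10))] for y in(-.041,.041)])
for z in(0,.084):L.append(np.c_[cx+.028*np.cos(th),.028*np.sin(th),0*th+z])
L.append(np.c_[0*th+.09-.014,.027*np.cos(th),.0285+.027*np.sin(th)])
L.append(np.c_[0*th+.09-.014,.018*np.cos(th),.0285+.018*np.sin(th)])
L.append(np.c_[0*th+.09-.054,.018*np.cos(th),.0285+.018*np.sin(th)])
for n,(x0,y0,x1,y1),f in(("side",(225,195,395,325),4.6),("top",(200,170,400,320),4)):
    im=cv2.imread(f"pics/{n}{sys.argv[6] if len(sys.argv)>6 else 0}.png")[y0:y1,x0:x1];im=cv2.resize(im,None,fx=f,fy=f,interpolation=cv2.INTER_CUBIC)
    for l in L:
        q=((proj(n,T(np.array(l)))+.5-[x0,y0])*f).astype(int)
        cv2.polylines(im,[q.reshape(-1,1,2)],False,(0,255,0),1)
    cv2.imwrite(f"pics/ov_{n}_{tag}.png",im)
E
python3 ov.py .490 .0455 107.2 a -.162
```

```text
(no output)
```

View pics/ov_side_a.png

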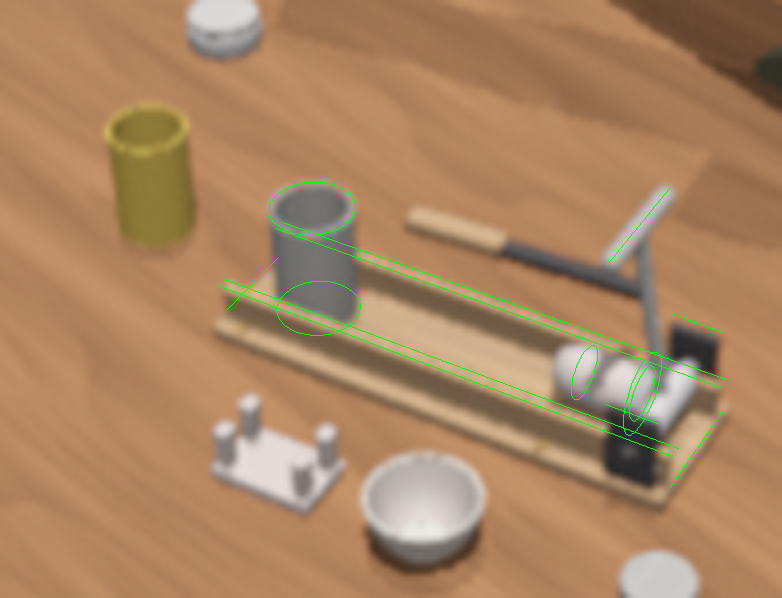

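View pics/ov_top_a.png

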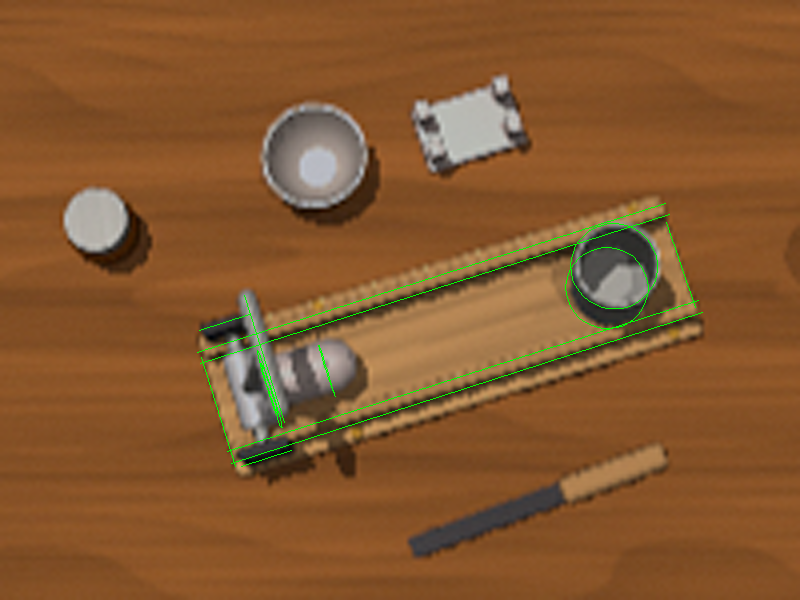

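```bash
sed -i 's/(225,195,395,325),4.6/(265,222,385,310),6.6/; s/(200,170,400,320),4)/(247,215,380,295),6)/' ov.py
sed -i 's/for y in(-.031,.031,-.039,.039):L.append(\[\[-.215,y,.026\],\[.115,y,.026\]\])/for y in(-.031,.031,-.039,.039):L.append([[-.215,y,.026],[.115,y,.026]])\nfor y in(-.031,.031):L.append([[-.215,y,0],[.115,y,0]])/' ov.py
python3 ov.py .4895 .0455 106.5 b -.162
python3 - <<'E'
import cv2
im=cv2.imread("pics/top0.png")[215:295,247:380];cv2.imwrite("pics/top0zz.png",cv2.resize(im,None,fx=6,fy=6,interpolation=cv2.INTER_CUBIC))
E
```

```text
(no output)
```

View pics/top0zz.png

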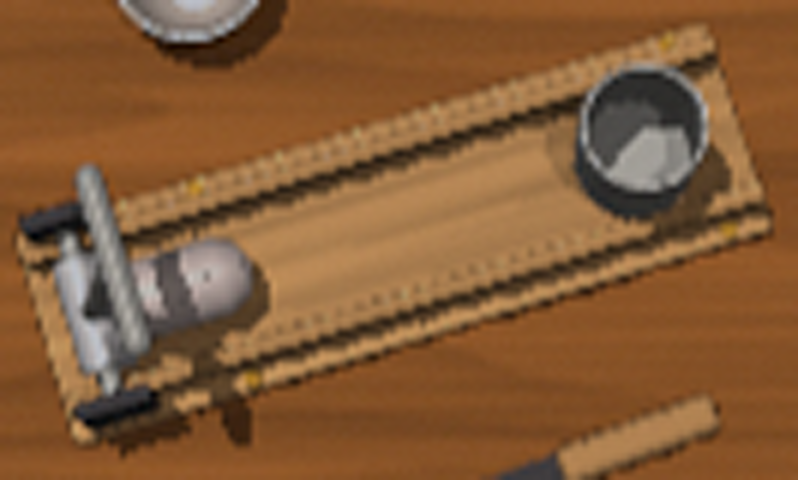

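View pics/ov_top_b.png

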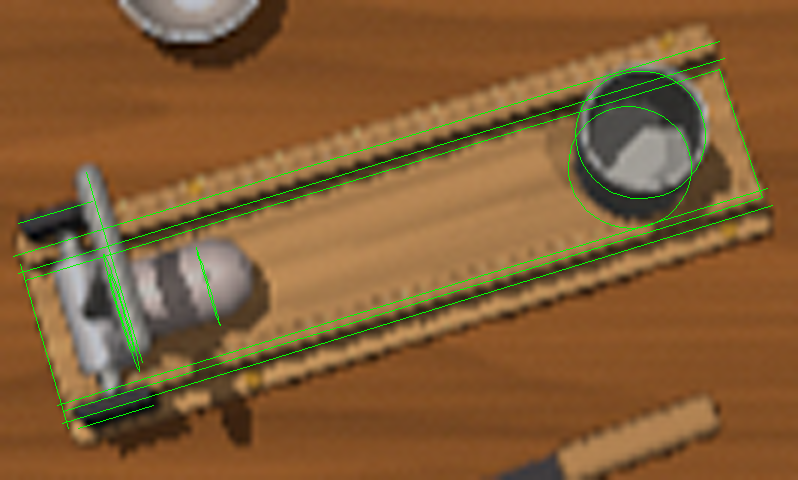

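View pics/ov_side_b.png

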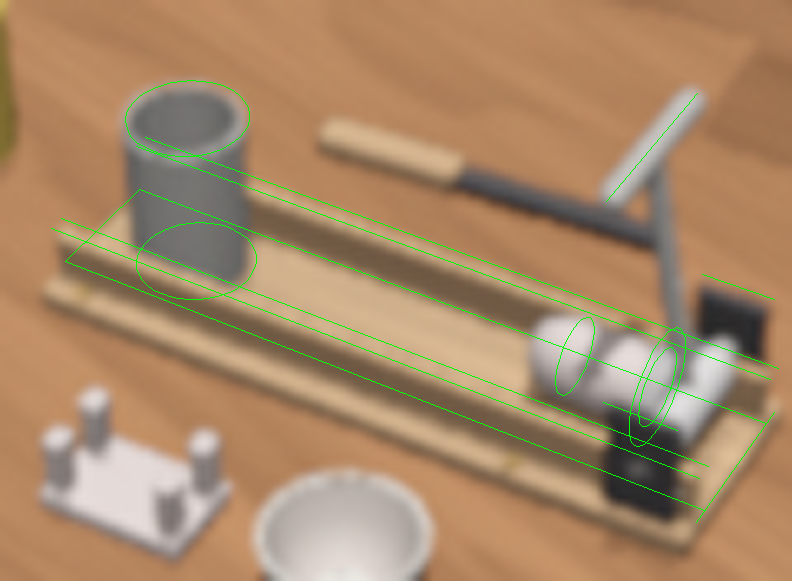

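```bash
cat > go.py <<'E'
from h import *
import sys
A=np.radians(106.6);O=np.array([.4895,.0455,0]);C=np.array([[np.cos(A),-np.sin(A),0],[np.sin(A),np.cos(A),0],[0,0,1]])
def pose(x,y,z,t):
    t=np.radians(t);f=C@[np.sin(t),0,-np.cos(t)];j=-C[:,1]   # tool x = -y_c
    return O+C@[x,y,z],R.from_matrix(np.c_[j,f,np.cross(j,f)])
def cur():
    p,q=tool();M=C.T@q.as_matrix();f=M[:,1]
    return C.T@(p-O),np.degrees(np.arctan2(f[0],-f[2])),M
if __name__=="__main__":
    p,q=tool();c,t,M=cur();s=r.state()
    print("now",c.round(4),"tilt",round(t,1),"jaw axis",M[:,0].round(3),"w",round(s['gripper_width'],4),"F",np.round(s['ft_force'],1),"t",round(s['time_s'],2),"q",np.round(s['q'],2))
    for a in sys.argv[1:]:
        P,Q=pose(*map(float,a.split(',')))
        d=q.inv().apply(P-p)/.5;w=(q.inv()*Q).as_rotvec()/np.pi
        print(a,"rot",w.round(4).tolist(),"tr",d.round(4).tolist())
E
python3 go.py -.197,-.001,.139,30 -.152,-.001,.061,30 
```

```text
now [-0.4254  0.4234  0.2313] tilt -0.0 jaw axis [-0.994 -0.112  0.   ] w 0.0852 F [-0.2 -0.6  0.1] t 1.1 q [-1.17  0.26 -0.14  1.17  0.    1.57]
-.197,-.001,.139,30 rot [0.1358, -0.4529, 0.1214] tr [-0.3591, 0.1846, 0.8945]
-.152,-.001,.061,30 rot [0.1358, -0.4529, 0.1214] tr [-0.4486, 0.3406, 0.9046]
```

```bash
python3 -m crank '[{"rot":[0.136,-0.453,0.121],"translation":[-0.359,0.1,0.895],"jaw":-1},{"rot":[0.136,-0.453,0.121],"translation":[-0.359,0.1,0.895],"jaw":-1},{"rot":[0.136,-0.453,0.121],"translation":[-0.359,0.1,0.895],"jaw":-1},{"rot":[0.136,-0.453,0.121],"translation":[-0.359,0.1,0.895],"jaw":-1},{"rot":[0.136,-0.453,0.121],"translation":[-0.359,0.1,0.895],"jaw":-1},{"rot":[0.136,-0.453,0.121],"translation":[-0.359,0.1,0.895],"jaw":-1},{"rot":[0.136,-0.453,0.121],"translation":[-0.359,0.1,0.895],"jaw":-1},{"rot":[0.136,-0.453,0.121],"translation":[-0.359,0.1,0.895],"jaw":-1},{"rot":[0.136,-0.453,0.121],"translation":[-0.359,0.1,0.895],"jaw":-1},{"rot":[0.136,-0.453,0.121],"translation":[-0.359,0.1,0.895],"jaw":-1},{"rot":[0.136,-0.453,0.121],"translation":[-0.359,0.1,0.895],"jaw":-1},{"rot":[0.136,-0.453,0.121],"translation":[-0.359,0.1,0.895],"jaw":-1},{"rot":[0.136,-0.453,0.121],"translation":[-0.359,0.1,0.895],"jaw":-1},{"rot":[0.136,-0.453,0.121],"translation":[-0.359,0.185,0.895],"jaw":-1},{"rot":[0.136,-0.453,0.121],"translation":[-0.359,0.185,0.895],"jaw":-1},{"rot":[0.136,-0.453,0.121],"translation":[-0.359,0.185,0.895],"jaw":-1},{"rot":[0.136,-0.453,0.121],"translation":[-0.359,0.185,0.895],"jaw":-1}]'; python3 go.py -.197,-.001,.139,30 -.152,-.001,.061,30
python3 - <<'E'
from h import *
for n,(x0,y0,x1,y1) in(("side",(225,150,385,290)),("top",(247,175,447,325))):
    im=r.grab_frame(n);cv2.imwrite(f"pics/{n}1.png",im);cv2.imwrite(f"pics/{n}1z.png",cv2.resize(im[y0:y1,x0:x1],None,fx=4,fy=4,interpolation=cv2.INTER_CUBIC))
E
```

```text
time_s: 2.52
position: [0.5467, -0.143, 0.1397]
tool_rot: [-0.494, -0.072, 0.125, 0.857]
ft_force: [0.3, -1.0, 0.6]
gripper_width: 0.0855
now [-0.197  -0.0009  0.1397] tilt 30.0 jaw axis [-0.001 -1.     0.001] w 0.0855 F [ 0.3 -1.   0.6] t 2.52 q [-0.46  0.65  0.12  1.42  0.37  0.74]
-.197,-.001,.139,30 rot [-0.0002, -0.0001, 0.0003] tr [0.0001, 0.0012, -0.0007]
-.152,-.001,.061,30 rot [-0.0002, -0.0001, 0.0003] tr [-0.0, 0.1813, -0.0009]
```

View pics/side1z.png

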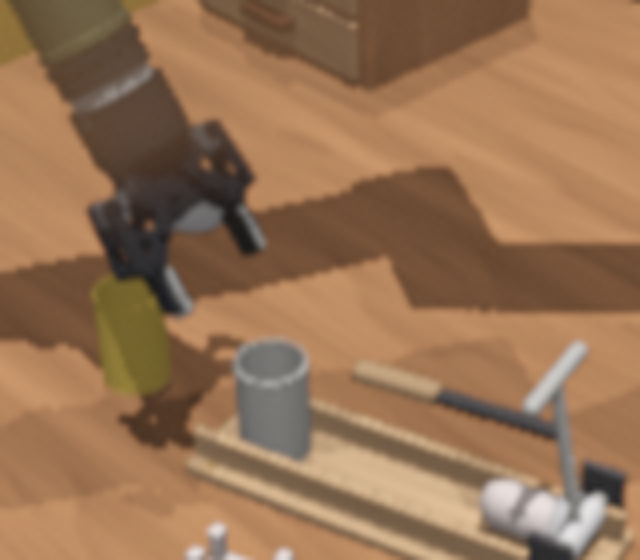

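View pics/top1z.png

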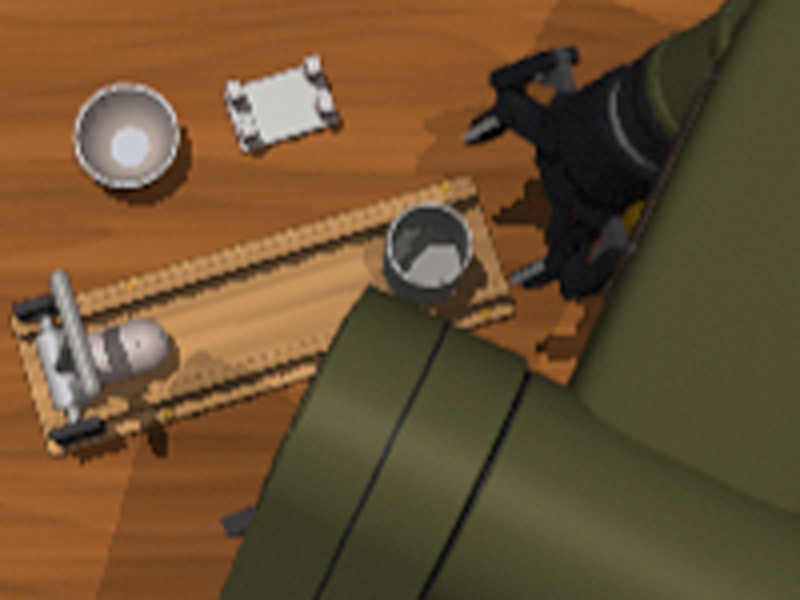

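```bash
python3 -m crank '[{"rot":[0,0,0],"translation":[0,0.06,0],"jaw":-1},{"rot":[0,0,0],"translation":[0,0.12,0],"jaw":-1},{"rot":[0,0,0],"translation":[0,0.16,0],"jaw":-1},{"rot":[0,0,0],"translation":[0,0.182,0],"jaw":-1},{"rot":[0,0,0],"translation":[0,0.182,0],"jaw":-1},{"rot":[0,0,0],"translation":[0,0.182,0],"jaw":-0.2},{"rot":[0,0,0],"translation":[0,0.182,0],"jaw":0.3},{"rot":[0,0,0],"translation":[0,0.182,0],"jaw":1},{"rot":[0,0,0],"translation":[0,0.182,0],"jaw":1},{"rot":[0,0,0],"translation":[0,0.182,0],"jaw":1},{"rot":[0,0,0],"translation":[0,0.182,0],"jaw":1},{"rot":[0,0,0],"translation":[0,0.182,0],"jaw":1}]'; python3 go.py
python3 - <<'E'
from h import *
for n,(x0,y0,x1,y1) in(("side",(225,150,385,290)),("top",(247,175,447,325))):
    im=r.grab_frame(n);cv2.imwrite(f"pics/{n}2.png",im);cv2.imwrite(f"pics/{n}2z.png",cv2.resize(im[y0:y1,x0:x1],None,fx=4,fy=4,interpolation=cv2.INTER_CUBIC))
E
```

```text
time_s: 3.62
position: [0.5354, -0.1004, 0.0618]
tool_rot: [-0.495, -0.074, 0.124, 0.857]
ft_force: [-0.2, -2.3, 6.4]
gripper_width: 0.054
now [-0.153  -0.0023  0.0618] tilt 29.9 jaw axis [-0.001 -1.     0.004] w 0.054 F [-0.2 -2.3  6.4] t 3.62 q [-0.41  0.66 -0.07  1.19  0.39  0.8 ]
```

View pics/side2z.png

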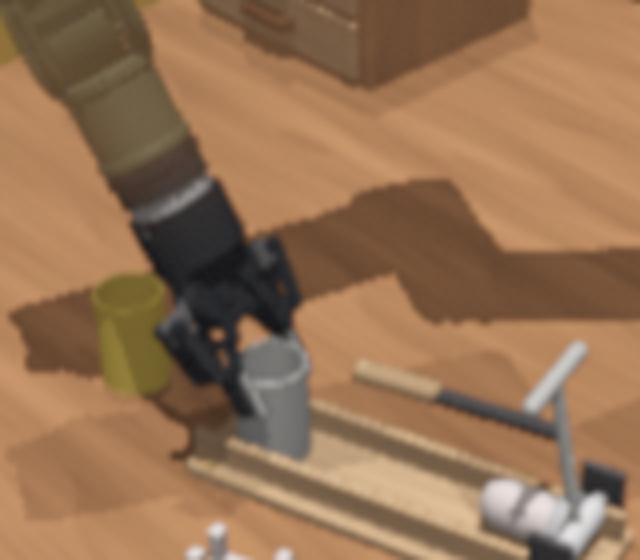

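View pics/top2z.png

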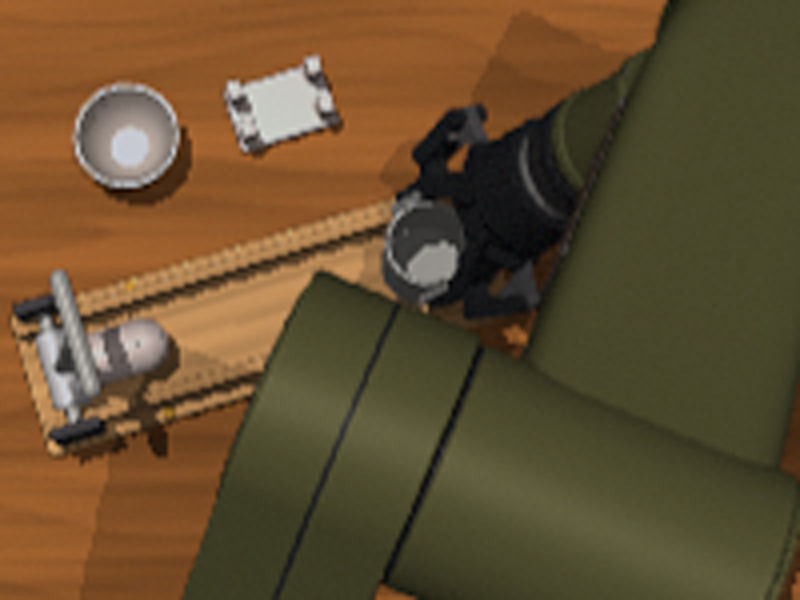

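```bash
cat > piv.py <<'E'
from go import *
p,q=tool();c,t,M=cur()
px,pz=-.136,.012
for ph,l in((0,.004),(7,.004),(14,.004),(21,.004),(28,.004),(35,.004),(42,.004),(49,.004),(56,.004),(63,.004),(68,.004),(68,.002)):
    a=np.radians(ph);x,z=c[0]-px,c[2]-pz
    P,Q=pose(px+x*np.cos(a)+z*np.sin(a),c[1],pz+l-x*np.sin(a)+z*np.cos(a),t-ph)
    print(ph,(q.inv()*Q).as_rotvec().round(3)/np.pi,(q.inv().apply(P-p)/.5).round(4), C.T@(P-O))
E
python3 piv.py
```

```text
0 [0.         0.00031831 0.00127324] [ 0.     -0.0069  0.004 ] [-0.15293364 -0.00227593  0.06580083]
7 [-0.03883381  0.00031831  0.00127324] [ 0.     -0.0037  0.0164] [-0.14673823 -0.00227593  0.06749331]
14 [-0.07766761  0.00031831  0.00127324] [0.     0.001  0.0284] [-0.14038273 -0.00227593  0.06841815]
21 [-0.11681973  0.          0.00127324] [0.     0.0072 0.0396] [-0.1339619  -0.00227593  0.06856155]
28 [-0.15565353  0.          0.00127324] [-0.      0.0147  0.0501] [-0.12757145 -0.00227593  0.06792139]
35 [-0.19448734 -0.          0.00127324] [-0.      0.0234  0.0595] [-0.12130665 -0.00227593  0.06650719]
42 [-0.23332115 -0.          0.00127324] [-0.0001  0.0331  0.0679] [-0.11526089 -0.00227593  0.06434005]
49 [-0.27215495 -0.00031831  0.00127324] [-0.0001  0.0439  0.0749] [-0.10952431 -0.00227593  0.06145227]
56 [-0.31098876 -0.00031831  0.00127324] [-0.0001  0.0554  0.0806] [-0.10418242 -0.00227593  0.0578869 ]
63 [-3.50140875e-01 -3.18309886e-04  1.27323954e-03] [-0.0002  0.0675  0.0849] [-0.09931485 -0.00227593  0.05369709]
68 [-3.77833835e-01 -3.18309886e-04  1.27323954e-03] [-0.0002  0.0764  0.087 ] [-0.09616893 -0.00227593  0.05035632]
68 [-3.77833835e-01 -3.18309886e-04  1.27323954e-03] [-0.0002  0.0799  0.085 ] [-0.09616893 -0.00227593  0.04835632]
```

```bash
python3 -m crank '[{"rot":[0,0,0],"translation":[0,-0.007,0.004],"jaw":1},{"rot":[-0.0389,0,0],"translation":[0,-0.0037,0.0164],"jaw":1},{"rot":[-0.0778,0,0],"translation":[0,0.001,0.0284],"jaw":1},{"rot":[-0.1167,0,0],"translation":[0,0.0072,0.0396],"jaw":1},{"rot":[-0.1556,0,0],"translation":[0,0.0147,0.0501],"jaw":1},{"rot":[-0.1944,0,0],"translation":[0,0.0234,0.0595],"jaw":1},{"rot":[-0.2333,0,0],"translation":[0,0.0331,0.0679],"jaw":1},{"rot":[-0.2722,0,0],"translation":[0,0.0439,0.0749],"jaw":1},{"rot":[-0.311,0,0],"translation":[0,0.0554,0.0806],"jaw":1},{"rot":[-0.35,0,0],"translation":[0,0.0675,0.0849],"jaw":1},{"rot":[-0.3778,0,0],"translation":[0,0.0764,0.087],"jaw":1},{"rot":[-0.3778,0,0],"translation":[0,0.0764,0.087],"jaw":1},{"rot":[-0.3778,0,0],"translation":[0,0.0764,0.087],"jaw":1}]'; python3 go.py
python3 - <<'E'
from h import *
for n,(x0,y0,x1,y1) in(("side",(225,150,385,290)),("top",(247,175,447,325))):
    im=r.grab_frame(n);cv2.imwrite(f"pics/{n}3.png",im);cv2.imwrite(f"pics/{n}3z.png",cv2.resize(im[y0:y1,x0:x1],None,fx=4,fy=4,interpolation=cv2.INTER_CUBIC))
E
```

```text
time_s: 4.8
position: [0.5173, -0.0436, 0.048]
tool_rot: [0.889, 0.131, -0.065, -0.434]
ft_force: [-0.3, -0.4, -1.4]
gripper_width: 0.0538
now [-0.0933 -0.0012  0.048 ] tilt -37.9 jaw axis [ 0.003 -1.    -0.001] w 0.0538 F [-0.3 -0.4 -1.4] t 4.8 q [ 0.3   0.45 -0.62  0.52 -0.66  1.59]
```

View pics/side3z.png

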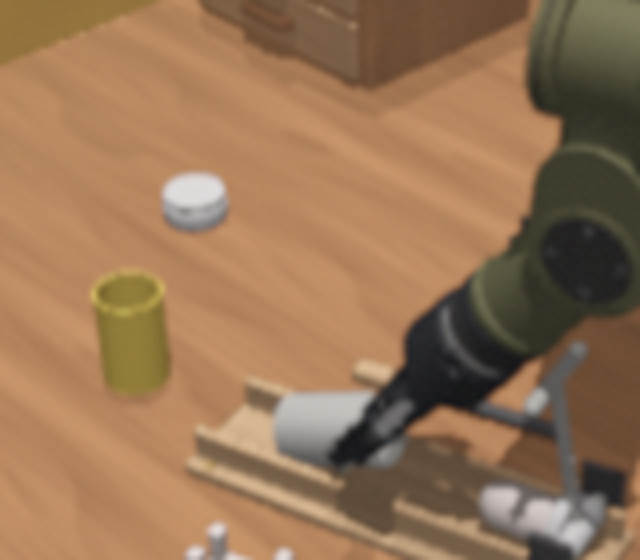

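View pics/top3z.png

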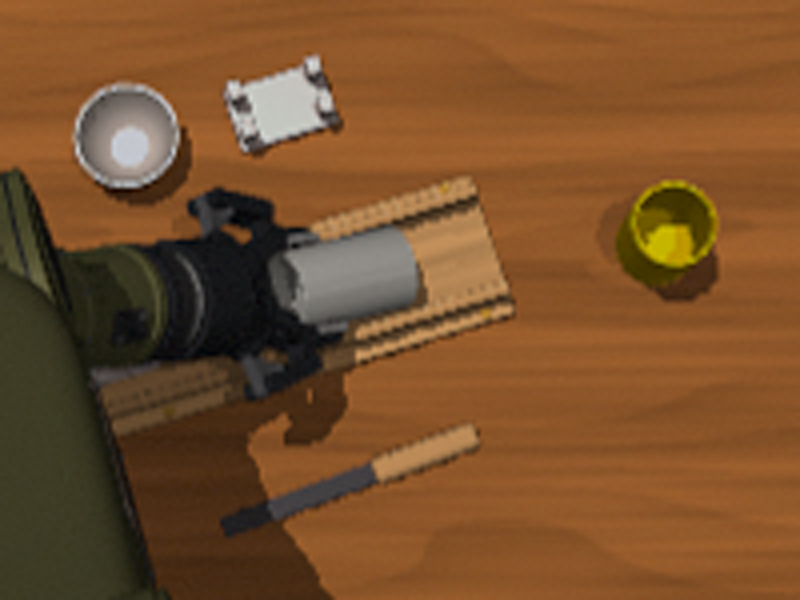

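```bash
python3 -m crank '[{"rot":[0,0,0],"translation":[0,0,0],"jaw":0},{"rot":[0,0,0],"translation":[0,0,0],"jaw":-0.5},{"rot":[0,0,0],"translation":[0,0,0],"jaw":-1},{"rot":[0,0,0],"translation":[0,0,0],"jaw":-1},{"rot":[0,0,0],"translation":[0,0,0],"jaw":-1},{"rot":[0,0,0],"translation":[0,0,0],"jaw":-1},{"rot":[0,0,0],"translation":[0,0,0],"jaw":-1}]'; python3 go.py -.20,0,.16,0
python3 - <<'E'
from h import *
for n,(x0,y0,x1,y1) in(("side",(225,150,385,290)),("top",(247,175,447,325))):
    im=r.grab_frame(n);cv2.imwrite(f"pics/{n}4.png",im);cv2.imwrite(f"pics/{n}4z.png",cv2.resize(im[y0:y1,x0:x1],None,fx=4,fy=4,interpolation=cv2.INTER_CUBIC))
E
```

```text
time_s: 5.48
position: [0.5179, -0.0451, 0.0487]
tool_rot: [0.889, 0.13, -0.063, -0.434]
ft_force: [0.5, -0.2, -0.7]
gripper_width: 0.0854
now [-0.0949 -0.0013  0.0487] tilt -38.0 jaw axis [-0.    -1.     0.001] w 0.0854 F [ 0.5 -0.2 -0.7] t 5.48 q [ 0.3   0.45 -0.62  0.51 -0.66  1.59]
-.20,0,.16,0 rot [0.2112, -0.0002, 0.0004] tr [-0.0023, -0.0459, -0.3026]
```

View pics/side4z.png

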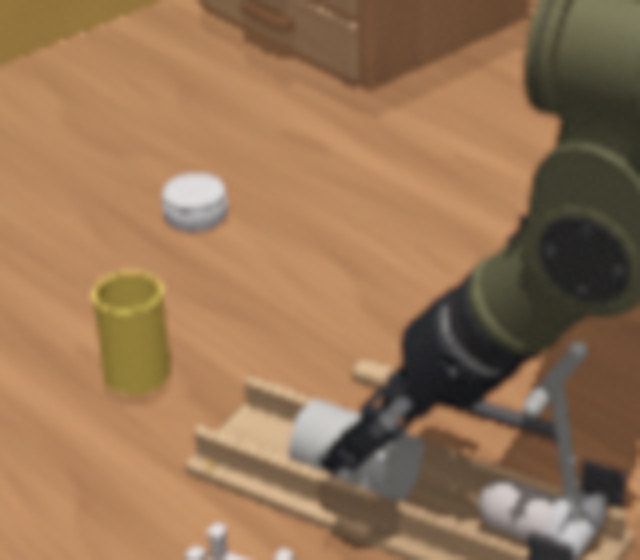

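View pics/top4z.png

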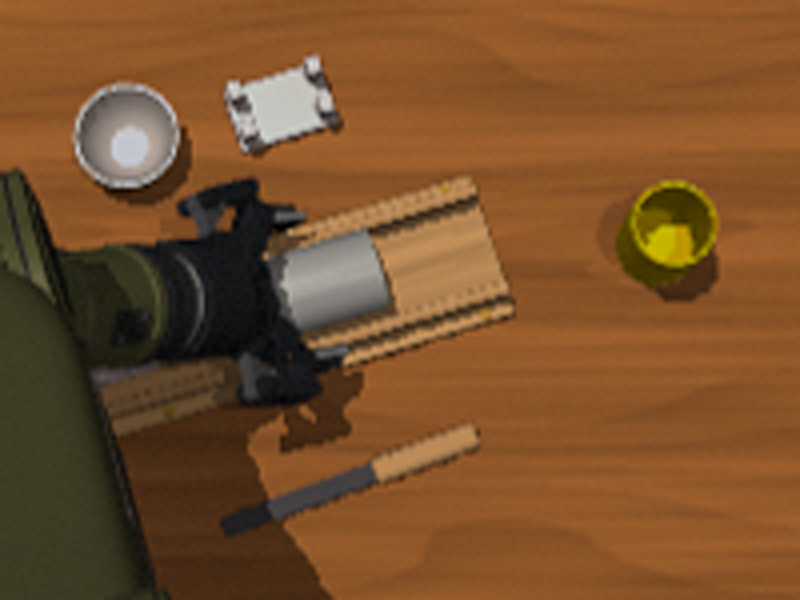

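```bash
python3 - <<'E'
from h import *
from go import *
for px in((385,270),(372,230),(392,312)):
    w=at("top",(247+px[0]/4,175+px[1]/4),.06);print((C.T@(w-O)).round(4))
E
python3 go.py -.095,-.001,.11,-38 -.13,-.001,.17,-25 -.20,-.001,.13,0
```

```text
[-0.1361  0.0011  0.06  ]
[-0.1361 -0.0271  0.06  ]
[-0.132   0.0292  0.06  ]
now [-0.0948 -0.0013  0.0487] tilt -38.0 jaw axis [ 0.    -1.     0.001] w 0.0857 F [-0.2 -0.1  0. ] t 5.58 q [ 0.3   0.45 -0.62  0.51 -0.66  1.59]
-.095,-.001,.11,-38 rot [0.0001, -0.0002, 0.0003] tr [-0.0005, -0.0964, -0.0759]
-.13,-.001,.17,-25 rot [0.0723, -0.0002, 0.0003] tr [-0.0004, -0.1478, -0.2049]
-.20,-.001,.13,0 rot [0.2112, -0.0001, 0.0004] tr [-0.0005, 0.0014, -0.266]
```

```bash
python3 -m crank '[{"rot":[0,0,0],"translation":[0,-0.05,-0.039],"jaw":-1},{"rot":[0,0,0],"translation":[0,-0.096,-0.076],"jaw":-1},{"rot":[0.036,0,0],"translation":[0,-0.122,-0.14],"jaw":-1},{"rot":[0.072,0,0],"translation":[0,-0.148,-0.205],"jaw":-1},{"rot":[0.211,0,0],"translation":[0,-0.05,-0.29],"jaw":0},{"rot":[0.211,0,0],"translation":[0,0,-0.266],"jaw":1},{"rot":[0.211,0,0],"translation":[0,0,-0.266],"jaw":1},{"rot":[0.211,0,0],"translation":[0,0,-0.266],"jaw":1},{"rot":[0.211,0,0],"translation":[0,0,-0.266],"jaw":1},{"rot":[0.211,0,0],"translation":[0,0,-0.266],"jaw":1},{"rot":[0.211,0,0],"translation":[0,0,-0.266],"jaw":1}]'; python3 go.py -.17,0,.03,0 -.15,0,.03,0 -.019,0,.03,0
python3 - <<'E'
from h import *
for n,(x0,y0,x1,y1) in(("side",(225,150,385,290)),("top",(247,175,447,325))):
    im=r.grab_frame(n);cv2.imwrite(f"pics/{n}5.png",im);cv2.imwrite(f"pics/{n}5z.png",cv2.resize(im[y0:y1,x0:x1],None,fx=4,fy=4,interpolation=cv2.INTER_CUBIC))
E
```

```text
time_s: 6.5
position: [0.5472, -0.1446, 0.1302]
tool_rot: [0.7, 0.103, -0.102, -0.699]
ft_force: [0.1, -0.0, 0.4]
gripper_width: 0.0004
now [-0.1987 -0.0009  0.1302] tilt -0.1 jaw axis [ 0.001 -1.     0.   ] w 0.0004 F [ 0.1 -0.   0.4] t 6.5 q [-0.26  0.39 -0.22  0.96 -0.    1.02]
-.17,0,.03,0 rot [0.0004, 0.0003, 0.0001] tr [-0.0019, 0.2003, 0.0576]
-.15,0,.03,0 rot [0.0004, 0.0003, 0.0001] tr [-0.0018, 0.2003, 0.0976]
-.019,0,.03,0 rot [0.0004, 0.0003, 0.0001] tr [-0.0016, 0.1999, 0.3596]
```

View pics/side5z.png

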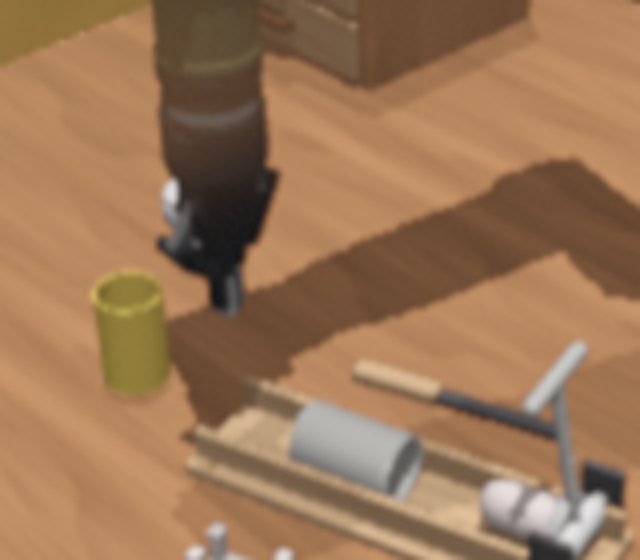

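View pics/top5z.png

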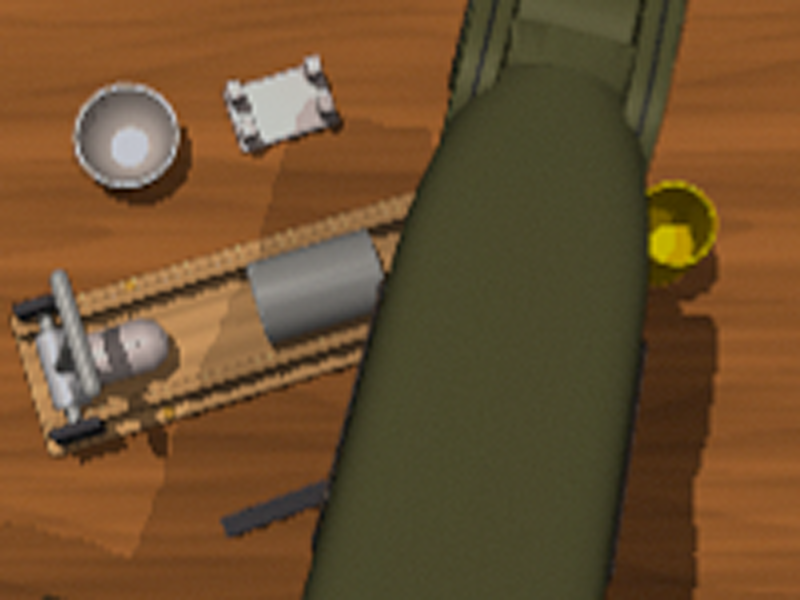

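```bash
python3 -m crank '[{"rot":[0,0,0],"translation":[0,0.08,0.04],"jaw":1},{"rot":[0,0,0],"translation":[0,0.15,0.05],"jaw":1},{"rot":[0,0,0],"translation":[0,0.2,0.057],"jaw":1},{"rot":[0,0,0],"translation":[0,0.2,0.08],"jaw":1},{"rot":[0,0,0],"translation":[0,0.2,0.1],"jaw":1},{"rot":[0,0,0],"translation":[0,0.2,0.12],"jaw":1},{"rot":[0,0,0],"translation":[0,0.2,0.14],"jaw":1},{"rot":[0,0,0],"translation":[0,0.2,0.16],"jaw":1},{"rot":[0,0,0],"translation":[0,0.2,0.18],"jaw":1},{"rot":[0,0,0],"translation":[0,0.2,0.2],"jaw":1},{"rot":[0,0,0],"translation":[0,0.2,0.22],"jaw":1},{"rot":[0,0,0],"translation":[0,0.2,0.235],"jaw":1},{"rot":[0,0,0],"translation":[0,0.2,0.25],"jaw":1},{"rot":[0,0,0],"translation":[0,0.2,0.265],"jaw":1},{"rot":[0,0,0],"translation":[0,0.2,0.28],"jaw":1},{"rot":[0,0,0],"translation":[0,0.2,0.29],"jaw":1},{"rot":[0,0,0],"translation":[0,0.2,0.3],"jaw":1},{"rot":[0,0,0],"translation":[0,0.2,0.31],"jaw":1},{"rot":[0,0,0],"translation":[0,0.2,0.32],"jaw":1}]'; python3 go.py  -.025,0,.03,0 -.019,0,.03,0
python3 - <<'E'
from h import *
for n,(x0,y0,x1,y1) in(("side",(225,150,385,290)),("top",(247,175,447,325))):
    im=r.grab_frame(n);cv2.imwrite(f"pics/{n}6.png",im);cv2.imwrite(f"pics/{n}6z.png",cv2.resize(im[y0:y1,x0:x1],None,fx=4,fy=4,interpolation=cv2.INTER_CUBIC))
E
```

```text
time_s: 8.18
position: [0.502, 0.0082, 0.0304]
tool_rot: [0.7, 0.102, -0.102, -0.7]
ft_force: [0.6, -2.6, 1.1]
gripper_width: 0.0
now [-0.0393 -0.0013  0.0304] tilt -0.0 jaw axis [-0.    -1.     0.001] w 0.0 F [ 0.6 -2.6  1.1] t 8.18 q [ 0.02  0.4  -0.52  0.65 -0.    1.3 ]
-.025,0,.03,0 rot [0.0002, -0.0001, 0.0004] tr [-0.0027, 0.0008, 0.0286]
-.019,0,.03,0 rot [0.0002, -0.0001, 0.0004] tr [-0.0027, 0.0008, 0.0406]
```

View pics/side6z.png

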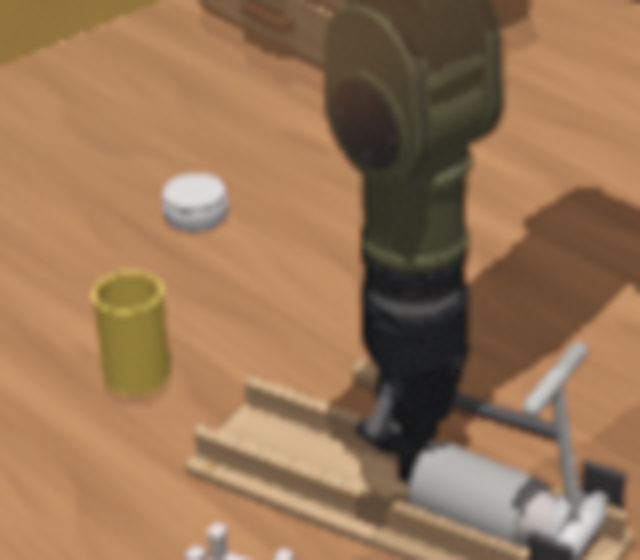

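View pics/top6z.png

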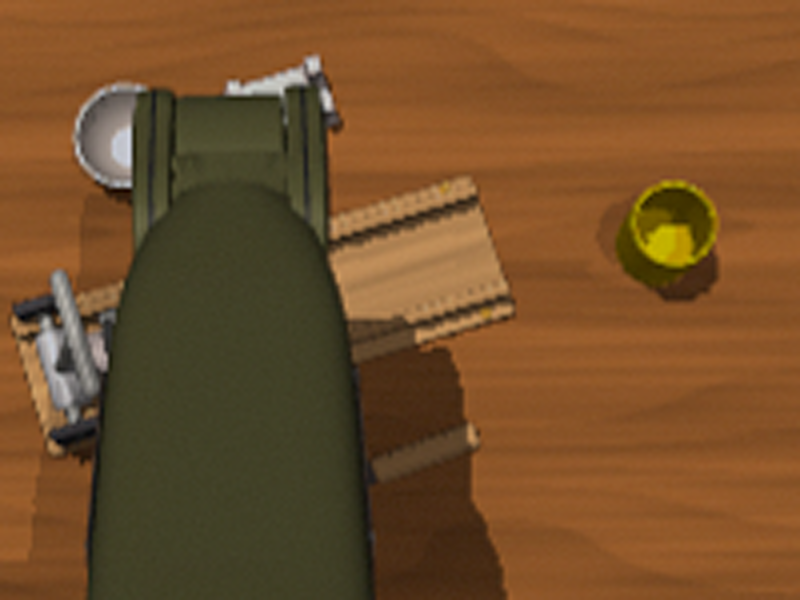

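```bash
python3 -m crank '[{"rot":[0,0,0],"translation":[-0.002,0,0.008],"jaw":1},{"rot":[0,0,0],"translation":[-0.002,0,0.016],"jaw":1},{"rot":[0,0,0],"translation":[-0.002,0,0.022],"jaw":1},{"rot":[0,0,0],"translation":[-0.002,0,0.028],"jaw":1},{"rot":[0,0,0],"translation":[-0.002,0,0.034],"jaw":1}]'; python3 -m crank '[{"rot":[0,0,0],"translation":[0,0,0.003],"jaw":1},{"rot":[0,0,0],"translation":[0,0,0.003],"jaw":1}]'
python3 go.py 
python3 - <<'E'
from h import *
for n,(x0,y0,x1,y1) in(("side",(285,210,385,285)),("top",(247,175,447,325))):
    im=r.grab_frame(n);cv2.imwrite(f"pics/{n}7.png",im);cv2.imwrite(f"pics/{n}7z.png",cv2.resize(im[y0:y1,x0:x1],None,fx=6,fy=6,interpolation=cv2.INTER_CUBIC))
E
```

```text
time_s: 8.7
position: [0.496, 0.0242, 0.0303]
tool_rot: [0.7, 0.102, -0.102, -0.7]
ft_force: [0.5, -0.4, -0.3]
gripper_width: 0.0001
time_s: 8.87
position: [0.4956, 0.0258, 0.0304]
tool_rot: [-0.7, -0.103, 0.102, 0.7]
ft_force: [-0.7, 0.4, 0.0]
gripper_width: -0.0002
now [-0.0206 -0.0003  0.0304] tilt -0.0 jaw axis [ 0.001 -1.     0.001] w -0.0002 F [-0.7  0.4  0. ] t 8.87 q [ 0.05  0.39 -0.54  0.65  0.    1.33]
```

View pics/side7z.png

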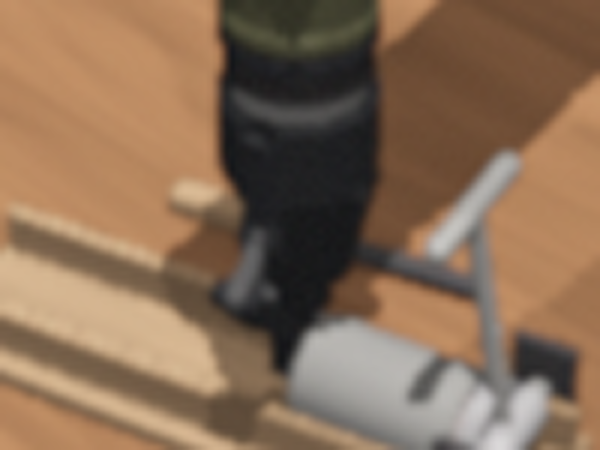

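```bash
for i in 1; do python3 -m crank '[{"rot":[0,0,0],"translation":[0,0,0.004],"jaw":1},{"rot":[0,0,0],"translation":[0,0,0.004],"jaw":1}]'; python3 -m crank '[{"rot":[0,0,0],"translation":[0,0,0.004],"jaw":1},{"rot":[0,0,0],"translation":[0,0,0.004],"jaw":1}]';python3 -m crank '[{"rot":[0,0,0],"translation":[0,0,0.004],"jaw":1},{"rot":[0,0,0],"translation":[0,0,0.004],"jaw":1}]';done
python3 go.py
```

```text
time_s: 9.13
position: [0.4954, 0.0273, 0.0305]
tool_rot: [0.7, 0.103, -0.102, -0.7]
ft_force: [-0.0, -0.4, -0.3]
gripper_width: 0.0001
time_s: 9.3
position: [0.4949, 0.0291, 0.0305]
tool_rot: [0.7, 0.103, -0.102, -0.699]
ft_force: [-0.2, -1.1, -0.8]
gripper_width: 0.0
time_s: 9.47
position: [0.495, 0.0292, 0.0305]
tool_rot: [0.702, 0.103, -0.101, -0.698]
ft_force: [2.7, -7.1, -0.9]
gripper_width: -0.0003
now [-0.0172 -0.0006  0.0305] tilt -0.3 jaw axis [-0.001 -1.     0.001] w -0.0003 F [ 2.7 -7.1 -0.9] t 9.47 q [ 0.06  0.39 -0.54  0.64 -0.01  1.34]
```

```bash
python3 go.py -.035,0,.03,0 -.04,0,.12,0 -.04,0,.24,0 .02,0,.205,-45
```

```text
now [-0.0172 -0.0006  0.0305] tilt -0.3 jaw axis [-0.001 -1.     0.001] w -0.0003 F [ 2.7 -7.1 -0.9] t 9.47 q [ 0.06  0.39 -0.54  0.64 -0.01  1.34]
-.035,0,.03,0 rot [0.0019, -0.0003, 0.0004] tr [-0.0011, 0.0012, -0.0356]
-.04,0,.12,0 rot [0.0019, -0.0003, 0.0004] tr [-0.0009, -0.1787, -0.0467]
-.04,0,.24,0 rot [0.0019, -0.0003, 0.0004] tr [-0.0006, -0.4187, -0.0481]
.02,0,.205,-45 rot [-0.2481, -0.0004, 0.0003] tr [-0.0008, -0.3494, 0.0723]
```

```bash
python3 -m crank '[{"rot":[0,0,0],"translation":[0,0,-0.003],"jaw":1},{"rot":[0,0,0],"translation":[0,0,-0.02],"jaw":1},{"rot":[0,0,0],"translation":[0,0,-0.045],"jaw":1},{"rot":[0,0,0],"translation":[0,-0.06,-0.047],"jaw":1},{"rot":[0,0,0],"translation":[0,-0.14,-0.047],"jaw":1},{"rot":[0,0,0],"translation":[0,-0.22,-0.047],"jaw":1},{"rot":[0,0,0],"translation":[0,-0.3,-0.047],"jaw":1},{"rot":[0,0,0],"translation":[0,-0.38,-0.047],"jaw":1},{"rot":[0,0,0],"translation":[0,-0.419,-0.048],"jaw":1},{"rot":[0,0,0],"translation":[0,-0.419,-0.048],"jaw":1}]'
python3 - <<'E'
from h import *
for n,(x0,y0,x1,y1) in(("side",(285,210,385,285)),("top",(237,200,367,297))):
    im=r.grab_frame(n);cv2.imwrite(f"pics/{n}8.png",im);cv2.imwrite(f"pics/{n}8z.png",cv2.resize(im[y0:y1,x0:x1],None,fx=6,fy=6,interpolation=cv2.INTER_CUBIC))
E
python3 go.py .02,0,.205,-45
```

```text
time_s: 10.3
position: [0.5042, 0.0075, 0.2456]
tool_rot: [0.7, 0.106, -0.098, -0.699]
ft_force: [-0.5, -0.5, 0.7]
gripper_width: 0.0001
now [-0.0397 -0.0006  0.2407] tilt -0.0 jaw axis [-0.001 -1.     0.003] w 0.0001 F [-0.1 -0.4 -0.3] t 10.4 q [ 0.02  0.21 -0.18  1.18  0.    1.3 ]
.02,0,.205,-45 rot [-0.2497, -0.0006, 0.0009] tr [-0.0015, 0.0713, 0.1196]
```

View pics/side8z.png

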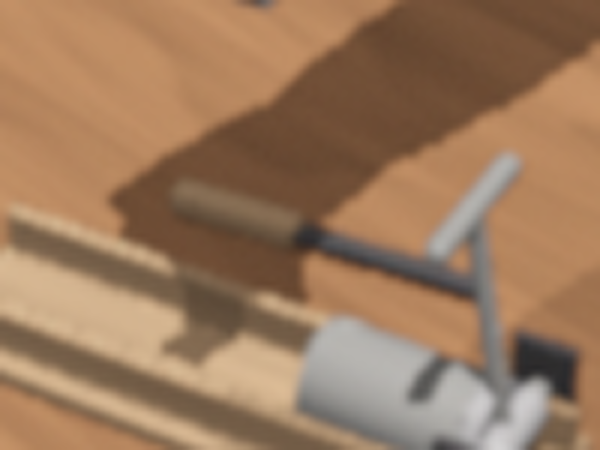

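```bash
python3 -m crank '[{"rot":[-0.25,0,0],"translation":[-0.001,0.01,0.05],"jaw":1},{"rot":[-0.25,0,0],"translation":[-0.001,0.02,0.08],"jaw":1},{"rot":[-0.25,0,0],"translation":[-0.001,0.03,0.12],"jaw":1},{"rot":[-0.25,0,0],"translation":[-0.001,0.05,0.12],"jaw":1},{"rot":[-0.25,0,0],"translation":[-0.001,0.071,0.12],"jaw":1},{"rot":[-0.25,0,0],"translation":[-0.001,0.071,0.12],"jaw":1},{"rot":[-0.25,0,0],"translation":[-0.001,0.071,0.12],"jaw":1},{"rot":[-0.25,0,0],"translation":[-0.001,0.071,0.12],"jaw":1}]'
python3 - <<'E'
from h import *
for n,(x0,y0,x1,y1) in(("side",(285,190,385,265)),("top",(237,200,367,297))):
    im=r.grab_frame(n);cv2.imwrite(f"pics/{n}9.png",im);cv2.imwrite(f"pics/{n}9z.png",cv2.resize(im[y0:y1,x0:x1],None,fx=6,fy=6,interpolation=cv2.INTER_CUBIC))
from go import *
c,t,M=cur();p,q=tool();print(c,t)
for ps in range(100,6,-6):
    a=np.radians(ps);P,Q=pose(.09+.13*np.cos(a)-.0205,0,.0405+.13*np.sin(a)+.0035,-45)
    print(ps,(q.inv().apply(P-p)/.5).round(4))
E
```

```text
time_s: 11.07
position: [0.4809, 0.0659, 0.2004]
tool_rot: [0.915, 0.133, -0.06, -0.376]
ft_force: [-0.4, -0.3, -0.1]
gripper_width: 0.0003
[0.02085909 0.00123875 0.20283546] -45.033796439539906
100 [0.0027 0.0067 0.0804]
94 [ 0.0027 -0.0148  0.0972]
88 [ 0.0027 -0.0344  0.1161]
82 [ 0.0027 -0.0519  0.1369]
76 [ 0.0027 -0.0671  0.1595]
70 [ 0.0028 -0.0799  0.1835]
64 [ 0.0028 -0.0901  0.2087]
58 [ 0.0029 -0.0976  0.2349]
52 [ 0.0029 -0.1024  0.2617]
46 [ 0.003  -0.1043  0.2888]
40 [ 0.0031 -0.1034  0.316 ]
34 [ 0.0031 -0.0996  0.343 ]
28 [ 0.0032 -0.093   0.3694]
22 [ 0.0033 -0.0837  0.395 ]
16 [ 0.0034 -0.0718  0.4194]
10 [ 0.0034 -0.0574  0.4425]
```

View pics/side9z.png

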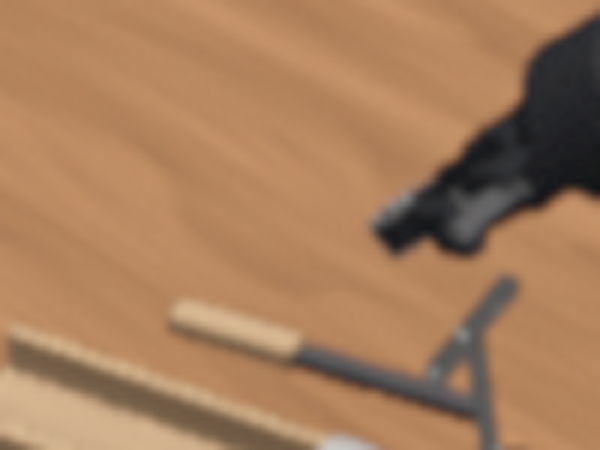

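View pics/top9z.png

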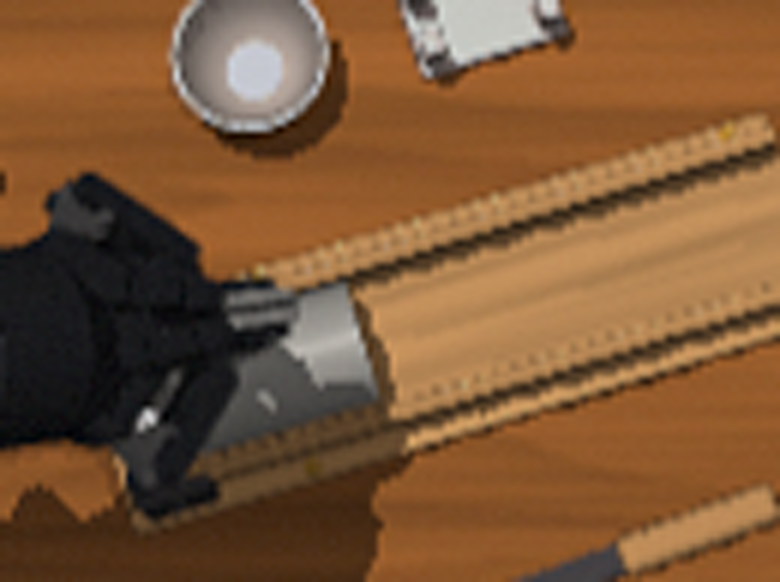

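```bash
python3 -m crank '[{"rot":[0,0,0],"translation":[0.003,0.004,0.04],"jaw":1},{"rot":[0,0,0],"translation":[0.003,0.007,0.065],"jaw":1},{"rot":[0,0,0],"translation":[0.003,0.007,0.08],"jaw":1},{"rot":[0,0,0],"translation":[0.003,-0.004,0.0888],"jaw":1},{"rot":[0,0,0],"translation":[0.003,-0.0148,0.0972],"jaw":1},{"rot":[0,0,0],"translation":[0.003,-0.0246,0.1066],"jaw":1},{"rot":[0,0,0],"translation":[0.003,-0.0344,0.1161],"jaw":1},{"rot":[0,0,0],"translation":[0.003,-0.0432,0.1265],"jaw":1},{"rot":[0,0,0],"translation":[0.003,-0.0519,0.1369],"jaw":1}]'
python3 go.py
python3 - <<'E'
from h import *
for n,(x0,y0,x1,y1) in(("side",(285,190,405,280)),("top",(237,200,367,297))):
    im=r.grab_frame(n);cv2.imwrite(f"pics/{n}10.png",im);cv2.imwrite(f"pics/{n}10z.png",cv2.resize(im[y0:y1,x0:x1],None,fx=6,fy=6,interpolation=cv2.INTER_CUBIC))
E
```

```text
time_s: 11.92
position: [0.4655, 0.1286, 0.177]
tool_rot: [0.915, 0.134, -0.055, -0.376]
ft_force: [-2.4, -6.4, 10.8]
gripper_width: -0.0001
now [ 0.0865 -0.0007  0.177 ] tilt -45.3 jaw axis [ 0.001 -1.     0.001] w -0.0001 F [-2.4 -6.4 10.8] t 11.92 q [ 0.71  0.45 -0.28  1.23 -0.71  2.14]
```

View pics/side10z.png

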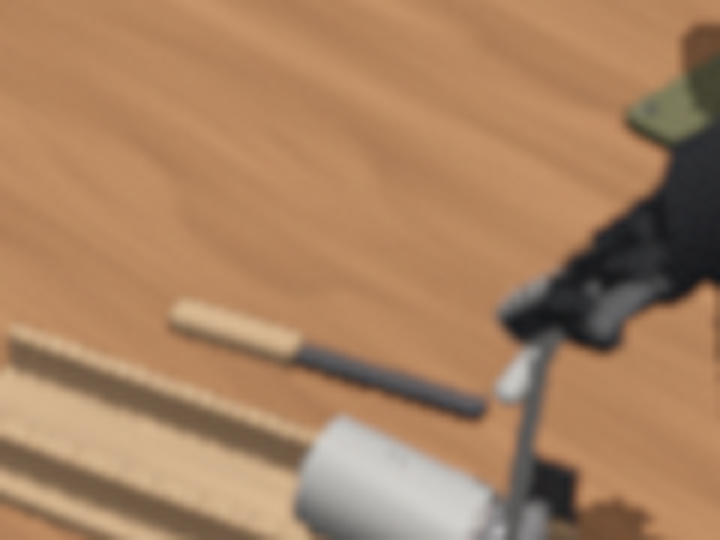

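```bash
python3 -m crank '[{"rot":[0,0,0],"translation":[0,-0.008,0.011],"jaw":1},{"rot":[0,0,0],"translation":[0,-0.0152,0.0226],"jaw":1},{"rot":[0,0,0],"translation":[0,-0.022,0.0346],"jaw":1},{"rot":[0,0,0],"translation":[0,-0.028,0.0466],"jaw":1},{"rot":[0,0,0],"translation":[0,-0.0335,0.0592],"jaw":1},{"rot":[0,0,0],"translation":[0,-0.0382,0.0718],"jaw":1},{"rot":[0,0,0],"translation":[0,-0.042,0.085],"jaw":1},{"rot":[0,0,0],"translation":[0,-0.0457,0.098],"jaw":1},{"rot":[0,0,0],"translation":[0,-0.0483,0.1114],"jaw":1},{"rot":[0,0,0],"translation":[0,-0.0505,0.1248],"jaw":1},{"rot":[0,0,0],"translation":[0,-0.0517,0.1384],"jaw":1},{"rot":[0,0,0],"translation":[0,-0.0524,0.1519],"jaw":1},{"rot":[0,0,0],"translation":[0,-0.0522,0.1655],"jaw":1},{"rot":[0,0,0],"translation":[0,-0.0515,0.1791],"jaw":1}]'
python3 go.py
python3 - <<'E'
from h import *
for n,(x0,y0,x1,y1) in(("side",(285,190,405,280)),("top",(237,200,367,297))):
    im=r.grab_frame(n);cv2.imwrite(f"pics/{n}11.png",im);cv2.imwrite(f"pics/{n}11z.png",cv2.resize(im[y0:y1,x0:x1],None,fx=6,fy=6,interpolation=cv2.INTER_CUBIC))
E
```

```text
time_s: 13.18
position: [0.443, 0.2091, 0.1307]
tool_rot: [0.914, 0.135, -0.054, -0.379]
ft_force: [0.3, -0.6, 5.0]
gripper_width: 0.0002
now [ 0.1701 -0.0022  0.1307] tilt -45.0 jaw axis [ 0.001 -1.     0.004] w 0.0002 F [ 0.3 -0.6  5. ] t 13.18 q [ 0.85  0.58 -0.21  1.27 -0.65  2.29]
```

View pics/side11z.png

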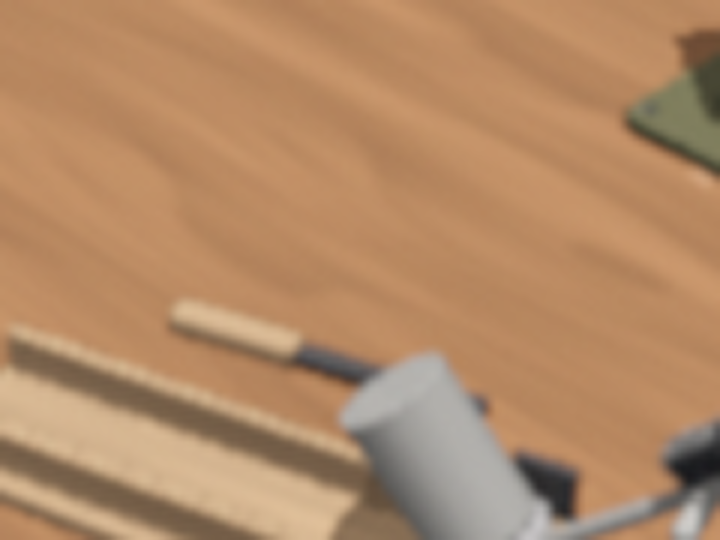

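```bash
python3 -m crank '[{"rot":[0,0,0],"translation":[0,0.0018,0.0136],"jaw":1},{"rot":[0,0,0],"translation":[0,0.0038,0.027],"jaw":1},{"rot":[0,0,0],"translation":[0,0.007,0.0402],"jaw":1},{"rot":[0,0,0],"translation":[0,0.0104,0.0534],"jaw":1},{"rot":[0,0,0],"translation":[0,0.015,0.0662],"jaw":1},{"rot":[0,0,0],"translation":[0,0.0197,0.079],"jaw":1},{"rot":[0,0,0],"translation":[0,0.0255,0.0912],"jaw":1},{"rot":[0,0,0],"translation":[0,0.0316,0.1034],"jaw":1},{"rot":[0,0,0],"translation":[0,0.037,0.112],"jaw":1},{"rot":[0,0,0],"translation":[0,0.041,0.119],"jaw":1},{"rot":[0,0,0],"translation":[0,0.041,0.119],"jaw":1}]'
python3 go.py
python3 - <<'E'
from h import *
for n,(x0,y0,x1,y1) in(("side",(285,190,405,280)),("top",(207,200,337,297))):
    im=r.grab_frame(n);cv2.imwrite(f"pics/{n}12.png",im);cv2.imwrite(f"pics/{n}12z.png",cv2.resize(im[y0:y1,x0:x1],None,fx=6,fy=6,interpolation=cv2.INTER_CUBIC))
E
```

```text
time_s: 14.2
position: [0.4344, 0.2347, 0.0717]
tool_rot: [0.914, 0.134, -0.055, -0.379]
ft_force: [0.0, 0.1, 0.6]
gripper_width: -0.0001
now [ 0.197  -0.0012  0.0717] tilt -45.0 jaw axis [-0.    -1.     0.001] w -0.0001 F [0.  0.1 0.6] t 14.2 q [ 0.89  0.67 -0.22  1.2  -0.63  2.34]
```

View pics/side12z.png

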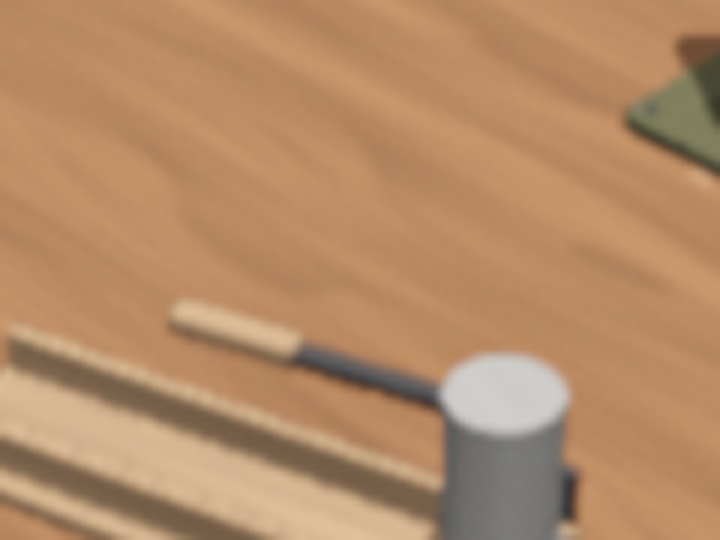

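View pics/top12z.png

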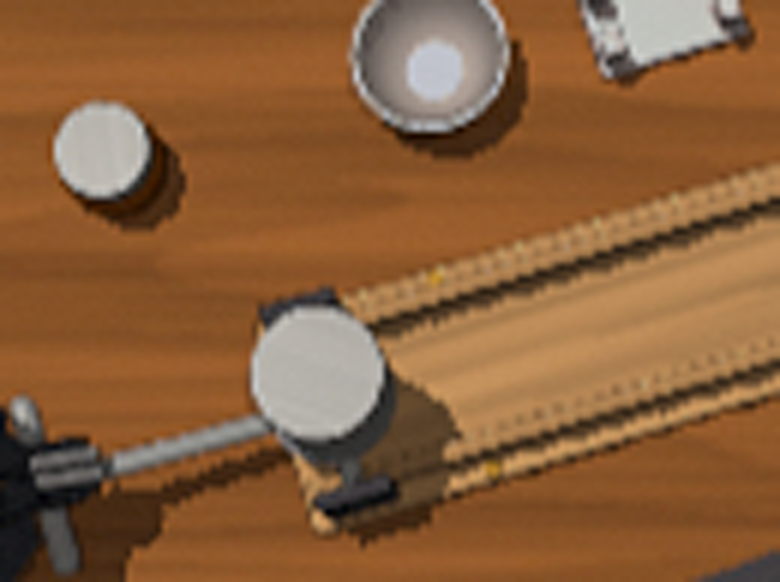

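```bash
python3 -m crank '[{"rot":[0,0,0],"translation":[0,0.003,0.004],"jaw":1},{"rot":[0,0,0],"translation":[0,0.003,0.004],"jaw":1}]' | grep -E "pos|force"; python3 -m crank '[{"rot":[0,0,0],"translation":[0,0.003,0.003],"jaw":1},{"rot":[0,0,0],"translation":[0,0.003,0.003],"jaw":1}]'| grep -E "pos|force"; python3 -m crank '[{"rot":[0,0,0],"translation":[0,0.003,0.003],"jaw":1},{"rot":[0,0,0],"translation":[0,0.003,0.003],"jaw":1}]'| grep -E "pos|force"; python3 go.py
```

```text
position: [0.4343, 0.2343, 0.0708]
ft_force: [-1.1, 1.1, 4.4]
position: [0.4345, 0.2342, 0.0703]
ft_force: [-4.9, 3.6, 14.9]
position: [0.4346, 0.2342, 0.0698]
ft_force: [-7.3, 5.0, 24.4]
now [ 0.1965 -0.0013  0.0698] tilt -45.2 jaw axis [ 0.003 -1.     0.001] w -0.0001 F [-7.3  5.  24.4] t 14.8 q [ 0.89  0.67 -0.22  1.19 -0.63  2.34]
```

```bash
python3 -m crank '[{"rot":[0,0,0],"translation":[0,-0.005,-0.01],"jaw":1},{"rot":[0,0,0],"translation":[0,-0.02,-0.03],"jaw":1},{"rot":[0,0,0],"translation":[0,-0.06,-0.06],"jaw":1},{"rot":[0,0,0],"translation":[0,-0.12,-0.1],"jaw":1},{"rot":[0,0,0],"translation":[0,-0.18,-0.14],"jaw":1},{"rot":[0,0,0],"translation":[0,-0.24,-0.18],"jaw":1},{"rot":[0,0,0],"translation":[0,-0.3,-0.2],"jaw":1},{"rot":[0,0,0],"translation":[0,-0.3,-0.2],"jaw":1},{"rot":[0,0,0],"translation":[0,-0.3,-0.2],"jaw":1},{"rot":[0,0,0],"translation":[0,-0.3,-0.2],"jaw":1}]'
python3 - <<'E'
from h import *
for n,(x0,y0,x1,y1) in(("side",(285,200,425,305)),("top",(207,200,337,297))):
    im=r.grab_frame(n);cv2.imwrite(f"pics/{n}13.png",im);cv2.imwrite(f"pics/{n}13z.png",cv2.resize(im[y0:y1,x0:x1],None,fx=5.5,fy=5.5,interpolation=cv2.INTER_CUBIC))
E
```

```text
time_s: 15.63
position: [0.4239, 0.2684, 0.2422]
tool_rot: [0.914, 0.133, -0.055, -0.379]
ft_force: [0.9, -0.1, -0.2]
gripper_width: 0.0002
```

View pics/side13z.png

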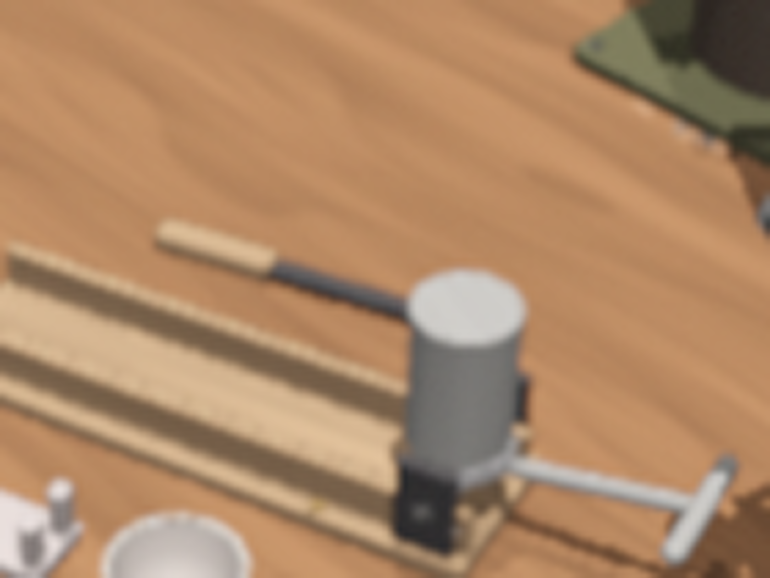

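View pics/top13z.png

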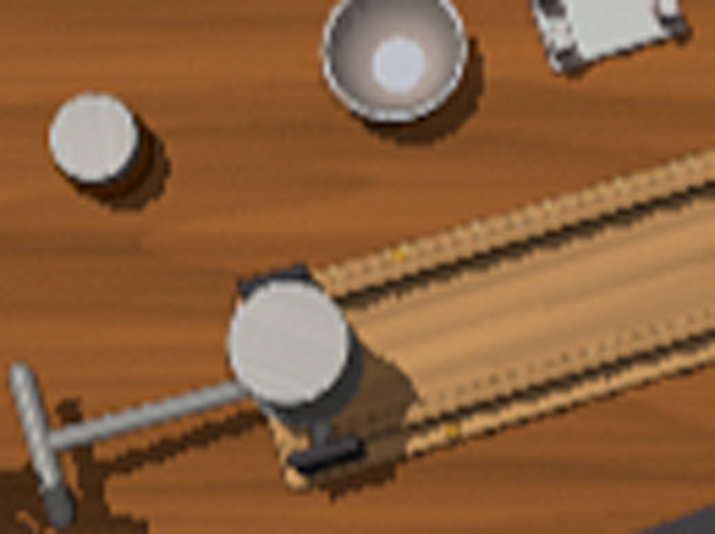

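View pics/side13.png

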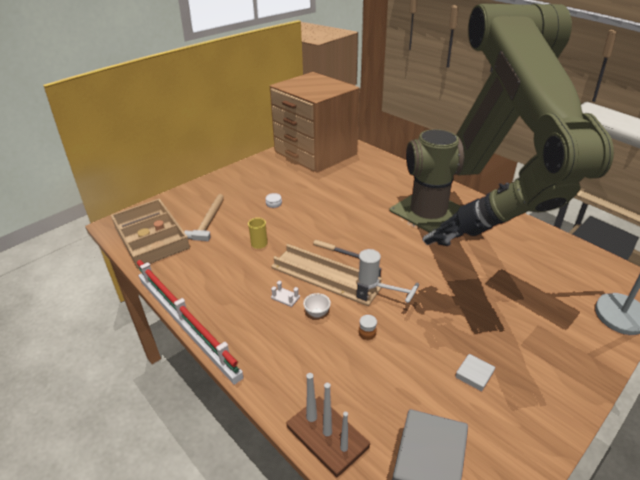

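```bash
python3 - <<'E'
from go import *
s=lambda x,y:(285+x/5.5,200+y/5.5);t=lambda x,y:(207+x/5.5,200+y/5.5)
def tri(a,b):
    p,u=ray("side",s(*a));q,v=ray("top",t(*b))
    k=np.linalg.lstsq(np.c_[u,-v],q-p,rcond=None)[0];A1=p+k[0]*u;B1=q+k[1]*v
    return (C.T@((A1+B1)/2-O)).round(4),np.linalg.norm(A1-B1).round(4)
print("cup top",tri((467,310),(290,342)),"expect .09 0 .1385")
print("bar mid",tri((700,510),(40,442)),"expect .218 0 .063 (centre)")
print(r.state()['ft_force'],r.state()['dq'].round(3))
E
```

```text
cup top (array([ 0.087 , -0.0016,  0.1338]), np.float64(0.0041)) expect .09 0 .1385
bar mid (array([ 0.2185, -0.0026,  0.0611]), np.float64(0.0032)) expect .218 0 .063 (centre)
[-0.06613726 -0.26232083  0.44538137] [-0.001  0.005 -0.002  0.003 -0.002  0.   ]
```

Both heights match the fully seated, fully upright state within the measurement error, so I'm handing the job in.

```bash
python3 -c "
from cell import r
print(r.job_done())"
```

```text
the job is handed in; nothing more can be done
None
```

The cup is upside down on the upright post, and I handed the job in at about 16 s of the 59 s allowed. No verdict is reported, so what follows rests on my own checks.

**What I did**
- I gripped the cup near its rim and tipped it 68° about its base edge. I then let it settle in the channel with its mouth towards the post.
- I pushed it along with closed fingers until the rim met the collar, where the force rose to about 7.6 N.
- I swept the crank bar round its arc to the hard stop, where the force rose to about 26 N, and moved the arm clear.

**Last checks**
- **Cup:** using both cameras, the top of the upturned cup came out at (0.087, -0.002, 0.134) m along, across and above the bench, in the channel's directions. For a seated cup I expected (0.090, 0, 0.1385). The 4–5 mm difference is about the size of the mismatch between the two cameras (4 mm), and it reads low rather than high, so nothing suggests the rim is off the collar.
- **Crank bar:** its middle came out at (0.2185, -0.003, 0.061) m against an expected (0.218, 0, 0.063), which fits the post being fully upright.
- **Arm:** it is free of contact and still; the wrist force reads about 0.5 N.
- **Other things on the bench:** they look unmoved in the last pictures. I judged that by eye and did not re-measure them.

No check failed.

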